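# Nest and close the food tubs

### The job

Put the two food tubs away as one nested set: snap the small lid onto the small tub, stand the closed small tub upright inside the large tub, and snap the large lid onto that, each lid pressed fully home so that both of its end clips have sprung back over it. Leave the set standing upright on the worktop and leave the other things where they are.

Things in the scene. Friction and masses are not known exactly. Their poses are not given: they have to be found in the camera images.
- large_tub: large open white tub, 150 (its x) x 100 (its y) mm, rim 94 mm up, walls and floor 3 mm, 350 g. A grey spring clip 34 mm wide on the middle of each short end stands 21 mm above the rim, flared outward (171 mm long over both). Origin: centre of underside, z up. Inside 144 x 94 mm; takes the lidded small tub (77 mm tall) lengthwise, about 14 mm free all round
- large_lid: large grey lid, 90 g, right way up: plate 156 (x) x 106 (y) x 5 mm (3 mm overhang); under it a tapered collar 15 mm deep that enters the tub's mouth (play per side 4.5 mm at its foot, 1.5 mm at its top); on its middle a grip bar 60 (x) x 14 (y) x 20 mm tall. Origin: centre of collar's foot, z up; plate top 20, bar top 40 mm. Fits large tub either way round; when home its origin is 79 mm above the tub's
- small_tub: small open white tub, 92 (its x) x 64 (its y) mm, rim 52 mm up, walls and floor 3 mm, 120 g. A grey spring clip 24 mm wide on the middle of each short end stands 21 mm above the rim, flared outward (113 mm long over both). Origin: centre of underside, z up. May be lifted by its snapped-on lid or by a wall.
- small_lid: small grey lid, 50 g, right way up: plate 98 (x) x 70 (y) x 5 mm (3 mm overhang); under it a tapered collar 15 mm deep that enters the tub's mouth (play per side 4.5 mm at its foot, 1.5 mm at its top); on its middle a grip bar 44 (x) x 14 (y) x 20 mm tall. Origin: centre of collar's foot, z up; plate top 20, bar top 40 mm. Fits small tub either way round; when home its origin is 37 mm above the tub's
- large_tub_clip_a (a joint): spring clip on the +x end of the large tub; 0 = closed, grows outward to 0.3 rad. A lid set on (guided in from up to 4 mm off) stops on the clips' sloping noses about 12 mm too high; pressed with 4 to 16 N in the middle (or at each end in turn) it pushes them out about 0.1 rad, drops onto the rim, and they spring back over its short edges. The lid then carries the tub when lifted
- large_tub_clip_b (a joint): spring clip on the -x end of the large tub; 0 = closed, grows outward to 0.3 rad. A lid set on (guided in from up to 4 mm off) stops on the clips' sloping noses about 12 mm too high; pressed with 4 to 16 N in the middle (or at each end in turn) it pushes them out about 0.1 rad, drops onto the rim, and they spring back over its short edges. The lid then carries the tub when lifted
- small_tub_clip_a (a joint): spring clip on the +x end of the small tub; 0 = closed, grows outward to 0.3 rad. A lid set on (guided in from up to 4 mm off) stops on the clips' sloping noses about 12 mm too high; pressed with 4 to 16 N in the middle (or at each end in turn) it pushes them out about 0.1 rad, drops onto the rim, and they spring back over its short edges. The lid then carries the tub when lifted
- small_tub_clip_b (a joint): spring clip on the -x end of the small tub; 0 = closed, grows outward to 0.3 rad. A lid set on (guided in from up to 4 mm off) stops on the clips' sloping noses about 12 mm too high; pressed with 4 to 16 N in the middle (or at each end in turn) it pushes them out about 0.1 rad, drops onto the rim, and they spring back over its short edges. The lid then carries the tub when lifted
- mill: bystander, to be left alone: white pepper mill with a grey head, 44 mm wide, 90 mm tall; origin: centre of its underside
- spice_tall_a: bystander, to be left alone: spice jar with black cap, 41 mm wide, 105 mm tall; origin: centre of its underside
- spice_tall_b: bystander, to be left alone: spice jar with black cap, 41 mm wide, 105 mm tall; origin: centre of its underside
- lemon: bystander, to be left alone: lemon, 80x57x56 mm, lying; origin: centre of its underside
- garlic: bystander, to be left alone: garlic bulb, 58 mm; origin: centre of its underside
- timer: bystander, to be left alone: red wind-up kitchen timer, 69 mm wide, 60 mm tall; origin: centre of its underside
- mug: bystander, to be left alone: white mug, 86x120x97 mm; origin: centre of its underside
Things that resemble listed ones, but are neither listed nor needed, are in the scene too. What is shaped like the small_tub but blue is not meant.

How it is judged (in metres and radians):
At the end, for the whole second after the job is handed in: Each lid is down on its tub (2 mm), level (0.04 rad), centred (6 mm), both clips closed (< 0.035 rad); the small tub stands on the large tub's floor (origin under 7 mm above its underside, within 24 mm lengthwise, 22 mm sideways of centre); the large tub stands upright on the worktop, at rest (z of small_lid in the frame of small_tub between 0.034 and 0.039 m and horizontal distance between small_lid and small_tub below 0.006 m and angle between the z axis of small_lid and the z axis of small_tub, either way round below 0.04 rad and value of joint each of small_tub_clip_a, small_tub_clip_b, large_tub_clip_a, large_tub_clip_b below 0.035 rad and z of large_lid in the frame of large_tub between 0.076 and 0.081 m and horizontal distance between large_lid and large_tub below 0.006 m and angle between the z axis of large_lid and the z axis of large_tub, either way round below 0.04 rad and x of small_tub in the frame of large_tub between -0.024 and 0.024 m and y of small_tub in the frame of large_tub between -0.022 and 0.022 m and z of small_tub in the frame of large_tub below 0.007 m and angle between large_tub's own z axis and vertical below 0.06 rad and angle between small_tub's own z axis and vertical below 0.08 rad and angle between each of large_lid, small_lid's own z axis and vertical below 0.1 rad and height (world z) of large_tub between -0.006 and 0.006 m and linear speed of each of large_tub, large_lid below 0.02 m/s); the robot touches nothing.
It fails at once if any of the other things is shifted more than 4 cm (distance of any of mill, spice_tall_a, spice_tall_b, lemon, garlic, timer, mug from where it was at the start of the episode above 0.04 m).
It fails at once if the mill, a spice jar, the timer or the mug is knocked over (angle between any of mill, spice_tall_a, spice_tall_b, timer, mug's own z axis and vertical above 0.5 rad).
It also fails if it takes over 72 s, if anything falls off the work surface, if the arm or the gripper's body presses on something with over 40 N, if the wrist force passes 120 N, or if a joint passes its speed limit or range.

### The arm

A 6-joint arm with a two-finger parallel gripper is mounted at the origin on a cart in front of the work surface, level with it; the furniture and walls round the work are solid. World frame = base frame: x ahead of the robot, y to its left, z up, the work surface at z = 0. Lengths are in m, angles in degrees, forces in N, time in s.
With the tool pointing down it reaches from about 0.275 to 0.875 m from the base axis. Payload 12.5 kg.
Tool frame: the origin (TCP) lies at the very end of the fingers, on their centre line; the grasp point (between the pads) lies 19 mm behind it; z points along the fingers, y is the line along which they close (so a half turn about z gives the same grasp; the last joint's range is limited). The gripper opens to 85 mm and grips with 20 to 120 N. Pads are 22 mm wide; open, the fingers measure 114 mm over their backs; the gripper's body (76 mm by 85 mm) begins 54 mm behind the grasp point. The pads swing forward as they close: fully open they stand 13 mm farther back than shut.
Start: joints at [60.298, 20.094, 94.641, -0, 65.266, -4.847], TCP at [0.231, 0.499, 0.231] pointing down, gripper open.
Joint ranges: [-157.81, 157.81], [-45, 120.19], [0.68, 151.7], [-89.99, 269.99], [4.06, 180], [-164.3, 164.3]. Speed limits (degrees/s): [127.2, 127.2, 159.86, 180, 180, 180].

### API

Orientations are given as a 3x3 rotation matrix whose columns are the frame's x, y, z axes.
In Python, from station import arm gives the robot as it stands. The module is installed in compiled form; this text tells all that it offers.
- The arm moves only by the tool drive_tool, never from a script. Its argument "series" is a list that holds one entry, the list of rows, each a list of 7 numbers: the shift along the tool's x, y, z normalised to -1 to 1, where 1 is 0.03 m, then the turn, a rotation vector about the tool's x, y, z normalised to -1 to 1, where 1 is 6 degrees, then the closure in counts, from 0 (fully open) to 255 (shut). A call has 1 to 10 rows; each row shifts and turns the commanded pose from where the row before left it, along the tool's axes as they then stand; what a row does not reach is not made up. A row lasts 1/10 s, in which the tool goes at most 50 mm and 8.59 degrees, less where a joint would pass 70% of its speed; a pose out of reach is approached as far as the arm can. A call with a number of a shift or a turn outside -1 to 1 is refused whole. A call with a gripper value outside its range is refused whole. The fingers move at their own pace and stop on an object; the grip force is fixed at half the most. Time passes only in rows, so rows that do not move let the fingers close. It gives the time, the measured TCP pose, the force, the opening and the grip force at its end, in the units of the state.
- arm.read_state(): the state, without advancing time (a new reading comes with each control period).
- arm.camera(name): name is "side" or "top"; returns a dict with "color" (420x560x3 uint8, red, green, blue), "K" (3x3 intrinsics, pixels), "k1" (the pictures are not rectified: a ray, as slopes to the right and down, at radius r is drawn at 1 + k1 r^2 times it, then the intrinsics apply), "origin" and "attitude" of the camera in the world. Camera axes: x right, y up, looking along -z (the intrinsics and any distortion apply to the point x, -y, -z); pixel columns grow to the right and rows downward; lengths in m; the calibration is good to about 2 mm. A picture is of the moment at which its call begins. There is no depth.
- arm.job_done(): hands the job in; it is judged then, once.
The state is a dict: "time": time; "joints": joint angles; "dq": joint speeds; "effort": joint torques, N m; "ee_pos": TCP position; "orientation": TCP orientation; "contact_force": force on the tool from outside, world axes, zero at the start; "moment": the same for the moment, N m; "opening": opening from 0.0 (shut) to 1.0 (fully open); "finger_force": force on a finger pad.
Only numpy, scipy, OpenCV 4.12 (cv2) and the standard library are available. Lean on these libraries where they do the work, as an engineer would, in place of code of your own. Each camera call takes 0.05 s, during which the arm holds its last target. There are 200 camera calls.

## Working session

There is one attempt and no reset: what is moved stays moved. The work goes in short steps, Python scripts to look and compute and a tool call to move; the robot and the scene stay as the last step left them, time stands still between calls to the robot, and variables do not carry over. Pictures are saved under pics/ and viewed, at most 10 in all, crops included, and the job is handed in when it is done.

Besides the shell and the picture viewer there is one more tool, called as name(argument=value, ...) on one line, values as JSON. drive_tool: Moves the arm, as the interface text tells. Its arguments: {"type":"object","properties":{"series":{"type":"array","items":{"type":"array","items":{"type":"array","items":{"type":"number"}}}}},"required":["series"]}

```bash
mkdir -p pics; cat > h.py <<'E'
import numpy as np, cv2
from station import arm
def shot(n,f=None):
    c=arm.camera(n)
    if f: cv2.imwrite('pics/'+f,c['color'][:,:,::-1])
    return c
def ray(c,uv):
    K=np.array(c['K'],float);k1=c['k1']
    d=np.array([(uv[0]-K[0,2])/K[0,0],(uv[1]-K[1,2])/K[1,1]]);s=d.copy()
    for _ in range(30): s=d/(1+k1*(s@s))
    return np.array(c['origin']),np.array(c['attitude'])@np.array([s[0],-s[1],-1])
def plane(c,uv,z):
    o,d=ray(c,uv);return o+d*(z-o[2])/d[2]
def proj(c,P):
    K=np.array(c['K'],float);p=np.array(c['attitude']).T@(np.array(P)-np.array(c['origin']))
    s=np.array([p[0]/-p[2],-p[1]/-p[2]]);s=s*(1+c['k1']*(s@s));return np.array([K[0,0]*s[0]+K[0,2],K[1,1]*s[1]+K[1,2]])
def st():
    s=arm.read_state();print(s['time'],np.round(s['ee_pos'],4),np.round(s['joints'],1),np.round(s['contact_force'],1),round(s['opening'],3),s['finger_force']);print(np.round(s['orientation'],3))
E
python3 - <<'E'
from h import *
a=shot('top','top0.png');b=shot('side','side0.png')
for c in(a,b):print(c['K'],c['k1'],c['origin'],np.round(c['attitude'],3))
st()
E
```

```text
[[514.47770963   0.         271.23978018]
 [  0.         514.47770963 209.07451679]
 [  0.           0.           1.        ]] -0.005659667261043898 [0.27250175 0.22498986 1.46660657] [[-0.102  0.971 -0.217]
 [-0.995 -0.1    0.021]
 [-0.001  0.218  0.976]]
[[489.421936     0.         272.03079172]
 [  0.         489.421936   206.9573515 ]
 [  0.           0.           1.        ]] -0.06433298106346061 [0.52474236 1.5725936  0.80405681] [[-0.999  0.041 -0.023]
 [-0.04  -0.47   0.882]
 [ 0.026  0.881  0.472]]
0.1 [0.231  0.4988 0.2308] [60.3 20.1 94.7 -0.  65.3 -4.8] [ 0.6  0.9 -0.3] 0.997 0.0
[[-0.907  0.42  -0.001]
 [ 0.42   0.907 -0.001]
 [ 0.    -0.001 -1.   ]]
```

View pics/top0.png

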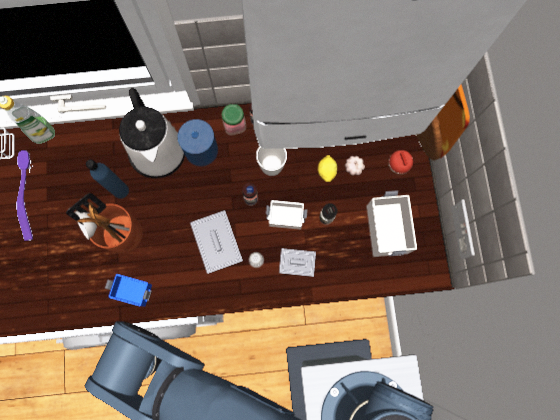

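View pics/side0.png

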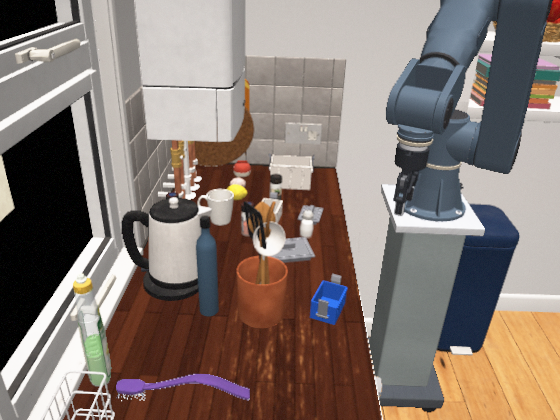

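```bash
python3 - <<'E'
import cv2,numpy as np
from h import *
c=shot('top');im=c['color']
cr=im[140:290,185:430];cv2.imwrite('pics/crop.png',cv2.resize(cr,None,fx=3.2,fy=3.2,interpolation=cv2.INTER_CUBIC)[:,:,::-1])
hsv=cv2.cvtColor(im,cv2.COLOR_RGB2HSV)
m=((hsv[:,:,1]<60)&(hsv[:,:,2]>90)).astype(np.uint8)
m[:, :185]=0;m[:,430:]=0;m[:140]=0;m[290:]=0
for k in cv2.findContours(m,cv2.RETR_EXTERNAL,cv2.CHAIN_APPROX_NONE)[0]:
    if cv2.contourArea(k)<60: continue
    (u,v),s,an=cv2.minAreaRect(k)
    print(np.round((u,v)),np.round(s,1),an,[np.round(plane(c,(u,v),z),3)[:2] for z in(0.02,.052,.094)])
    print('   ',[np.round(plane(c,q,.02)[:2],3).tolist() for q in cv2.boxPoints(((u,v),s,an))])
E
```

```text
[256. 259.] [14. 14.] 90.0 [array([0.454, 0.251]), array([0.45 , 0.251]), array([0.445, 0.25 ])]
    [[0.476, 0.269], [0.472, 0.23], [0.433, 0.234], [0.437, 0.273]]
[297. 262.] [35.4 25.6] 5.7105937004089355 [array([0.434, 0.137]), array([0.431, 0.139]), array([0.426, 0.142])]
    [[0.409, 0.193], [0.48, 0.179], [0.46, 0.081], [0.389, 0.096]]
[216. 241.] [54.7 38.3] 70.70995330810547 [array([0.516, 0.361]), array([0.511, 0.358]), array([0.503, 0.354])]
    [[0.58, 0.433], [0.607, 0.327], [0.453, 0.289], [0.428, 0.393]]
[286. 214.] [40.7 26.5] 5.19442892074585 [array([0.574, 0.154]), array([0.568, 0.155]), array([0.559, 0.157])]
    [[0.548, 0.218], [0.624, 0.204], [0.601, 0.088], [0.525, 0.104]]
[391. 223.] [65.3 44.5] 82.40535736083984 [array([ 0.517, -0.143]), array([ 0.512, -0.135]), array([ 0.504, -0.124])]
    [[0.611, -0.08], [0.615, -0.21], [0.426, -0.204], [0.422, -0.077]]
[355. 165.] [18. 18.] 90.0 [array([ 0.7  , -0.064]), array([ 0.691, -0.058]), array([ 0.678, -0.05 ])]
    [[0.73, -0.042], [0.725, -0.095], [0.67, -0.087], [0.676, -0.034]]
[318. 158.] [ 35. 124.] 90.0 [array([0.734, 0.041]), array([0.724, 0.045]), array([0.711, 0.05 ])]
    [[0.807, 0.217], [0.77, -0.149], [0.663, -0.133], [0.7, 0.228]]
```

View pics/crop.png

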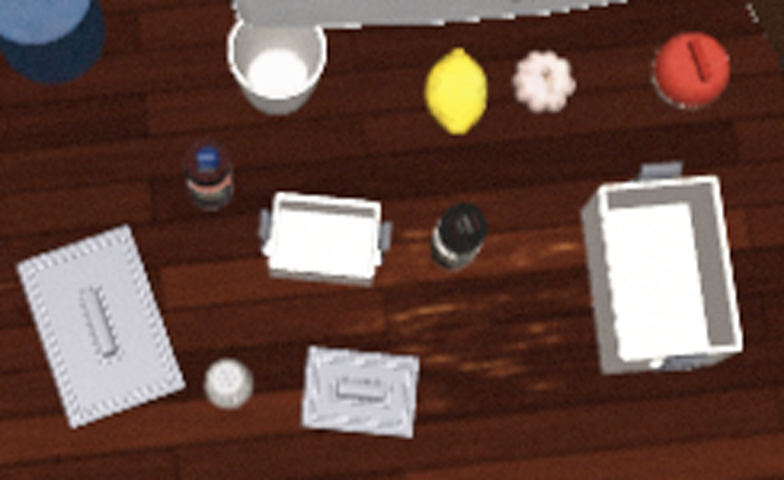

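The crop (3.2x, offset 185,140) shows the large lid at (100,325), the small lid at (360,390), the white small tub at (325,238) and the large tub at (665,275). There are two small-tub candidates, white at full-image (286,214) and blue at (128,290). The white one fits the description. I'll enlarge both tubs to read the rim corners.

```bash
python3 - <<'E'
import cv2,numpy as np
im=np.mean([__import__('h').shot('top')['color'] for _ in range(4)],0).astype(np.uint8)
cv2.imwrite('pics/avg.png',im[:,:,::-1])
f=lambda u,v,w,h:cv2.resize(im[v:v+h,u:u+w],None,fx=7,fy=7,interpolation=cv2.INTER_CUBIC)
o=np.zeros((574,800,3),np.uint8)
a=f(262,194,50,40);b=f(360,184,64,82)
o[:280,:350]=a;o[:574,352:]=b
cv2.imwrite('pics/tubs.png',o[:,:,::-1])
E
```

```text
(no output)
```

View pics/tubs.png

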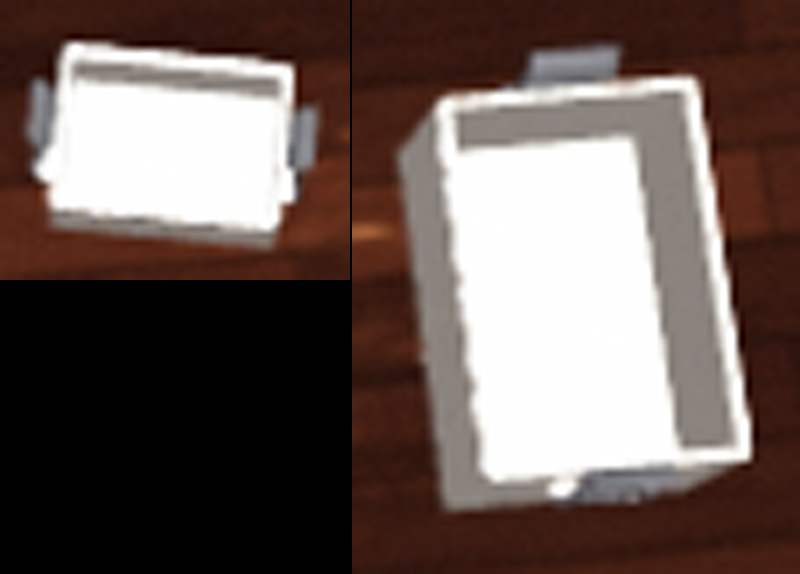

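The left panel shows the white small tub's rim corners at (63,43), (295,65), (275,228) and (50,211). The right panel shows the large tub's rim corners at (437,97), (695,77), (750,460) and (482,482). This confirms the white tub as the small tub.

```bash
cat > m.py <<'E'
from h import *
c=shot('top')
def fit(cs,off,L,W,z):
    P=np.array([plane(c,(np.array(p)+.5)/7-.5+off,z)[:2] for p in cs])
    print(z,'sides',[round(np.linalg.norm(P[i]-P[i-1])*1e3) for i in range(4)],'ctr',np.round(P.mean(0),4),'ang',[round(np.degrees(np.arctan2(*(P[i]-P[i-1])[::-1]))%180,1) for i in range(4)])
fit([(63,43),(295,65),(275,228),(50,211)],np.array([262,194]),.092,.064,.052)
fit([(437-352,97),(695-352,77),(750-352,460),(482-352,482)],np.array([360,184]),.15,.1,.094)
im=cv2.imread('pics/avg.png')[:,:,::-1].astype(np.uint8);hsv=cv2.cvtColor(im,cv2.COLOR_RGB2HSV)
big=cv2.resize(im,None,fx=4,fy=4,interpolation=cv2.INTER_CUBIC);hsv=cv2.cvtColor(big,cv2.COLOR_RGB2HSV)
m=((hsv[:,:,1]<70)&(hsv[:,:,2]>100)).astype(np.uint8)
for (u,v) in((297,262),(216,241)):
    _,lab=cv2.connectedComponents(m);l=lab[v*4-24,u*4] or lab[v*4,u*4-40];k=cv2.findContours((lab==l).astype(np.uint8),cv2.RETR_EXTERNAL,cv2.CHAIN_APPROX_NONE)[0][0]
    P=np.array([plane(c,(q+.5)/4-.5,.019)[:2] for q in k[:,0].astype(float)])
    (x,y),s,a=cv2.minAreaRect((P*1000).astype(np.float32));print('lid',x,y,s,a)
E
python3 m.py
```

```text
0.052 sides [69, 94, 67, 90] ctr [0.5708 0.1545] ang [np.float64(169.9), np.float64(78.6), np.float64(166.6), np.float64(79.7)]
0.094 sides [152, 102, 152, 104] ctr [ 0.5042 -0.1316] ang [np.float64(178.2), np.float64(88.7), np.float64(178.8), np.float64(88.8)]
lid 434.49395751953125 136.88455200195312 (100.68009185791016, 73.05841064453125) 78.3716812133789
lid 517.127197265625 360.1444091796875 (159.2341766357422, 108.55620574951172) 14.194538116455078
```

drive_tool(series=[[[0, 0, 0, 0, 0, 1, 100], [0, 0, 0, 0, 0, 1, 100], [0, 0, 0, 0, 0, 1, 100], [0, 0, 0, 0, 0, 1, 100], [0, 0, 0, 0, 0, 1, 100], [0, 0, 0, 0, 0, 1, 100], [0, 0, 0, 0, 0, 1, 100], [0, 0, 0, 0, 0, 1, 100], [0, 0, 0, 0, 0, 1, 100], [0, 0, 0, 0, 0, 1, 100]]])

```text
time: 1.4
ee_pos: [0.2311, 0.499, 0.2313]
orientation: [[-0.085, 0.996, 0.0], [0.996, 0.085, -0.0], [-0.0, 0.0, -1.0]]
contact_force: [-0.5, 0.5, -0.6]
opening: 0.606
finger_force: 0.0
```

drive_tool(series=[[[0, 0, 0, 0, 0, 1, 100], [0, 0, 0, 0, 0, 1, 100], [0, 0, 0, 0, 0, 0.8, 100], [0, 0, 0, 0, 0, 0, 100], [-0.87, 0.76, 0, 0, 0, 0, 100], [-0.87, 0.76, 0, 0, 0, 0, 100], [-0.87, 0.76, 0, 0, 0, 0, 100], [-0.87, 0.76, 0, 0, 0, 0, 100], [-0.87, 0.76, 0, 0, 0, 0, 100], [-0.87, 0.76, 0, 0, 0, 0, 100]]])

```text
time: 2.4
ee_pos: [0.334, 0.3168, 0.2314]
orientation: [[0.199, 0.98, 0.0], [0.98, -0.199, 0.0], [0.0, 0.0, -1.0]]
contact_force: [0.3, 0.6, 0.5]
opening: 0.608
finger_force: 0.0
```

drive_tool(series=[[[-0.87, 0.76, 0, 0, 0, 0, 100], [-0.87, 0.76, 0, 0, 0, 0, 100], [-0.87, 0.76, 0, 0, 0, 0, 100], [-0.87, 0.76, 0, 0, 0, 0, 100], [-0.87, 0.76, 0, 0, 0, 0, 100], [-0.87, 0.76, 0, 0, 0, 0, 100], [0, 0, 1, 0, 0, 0, 100], [0, 0, 1, 0, 0, 0, 100], [0, 0, 1, 0, 0, 0, 100], [0, 0, 0, 0, 0, 0, 100]]])

```text
time: 3.4
ee_pos: [0.434, 0.1365, 0.1386]
orientation: [[0.2, 0.98, -0.006], [0.98, -0.2, -0.001], [-0.002, -0.005, -1.0]]
contact_force: [0.1, -0.6, 0.4]
opening: 0.606
finger_force: 0.0
```

drive_tool(series=[[[0, 0, 1, 0, 0, 0, 100], [0, 0, 1, 0, 0, 0, 100], [0, 0, 1, 0, 0, 0, 100], [0, 0, 0.6, 0, 0, 0, 100], [0, 0, 0.3, 0, 0, 0, 100], [0, 0, 0, 0, 0, 0, 255], [0, 0, 0, 0, 0, 0, 255], [0, 0, 0, 0, 0, 0, 255], [0, 0, 0, 0, 0, 0, 255], [0, 0, 0, 0, 0, 0, 255]]])

```text
time: 4.4
ee_pos: [0.4367, 0.1372, 0.0257]
orientation: [[0.202, 0.979, 0.002], [0.979, -0.202, 0.0], [0.001, 0.002, -1.0]]
contact_force: [-0.1, -0.7, 6.3]
opening: 0.143
finger_force: 60.8
```

drive_tool(series=[[[0, 0, -0.5, 0, 0, 0, 255], [0, 0, -1, 0, 0, 0, 255], [0, 0, -1, 0, 0, 0, 255], [0, 0, -1, 0, 0, 0, 255], [0, 0, -0.5, 0, 0, 0, 255], [0, 0, 0, 0, 0, 0, 255], [0, 0, 0, 0, 0, 0, 255]]])

```text
time: 5.1
ee_pos: [0.4357, 0.137, 0.1444]
orientation: [[0.202, 0.979, 0.001], [0.979, -0.202, 0.0], [0.0, 0.001, -1.0]]
contact_force: [0.2, 0.8, -0.3]
opening: 0.142
finger_force: 59.9
```

```bash
python3 - <<'E'
from h import *
c=shot('side');st()
cv2.imwrite('pics/s1.png',cv2.resize(c['color'][150:290,200:370],None,fx=4,fy=4,interpolation=cv2.INTER_CUBIC)[:,:,::-1])
E
```

```text
5.15 [0.4354 0.137  0.1438] [ 11.6  17.6 112.8   0.   49.7  23.3] [-0.  -0.9 -0.7] 0.141 59.93963062763214
[[ 0.202  0.979 -0.001]
 [ 0.979 -0.202 -0.   ]
 [-0.    -0.001 -1.   ]]
```

View pics/s1.png

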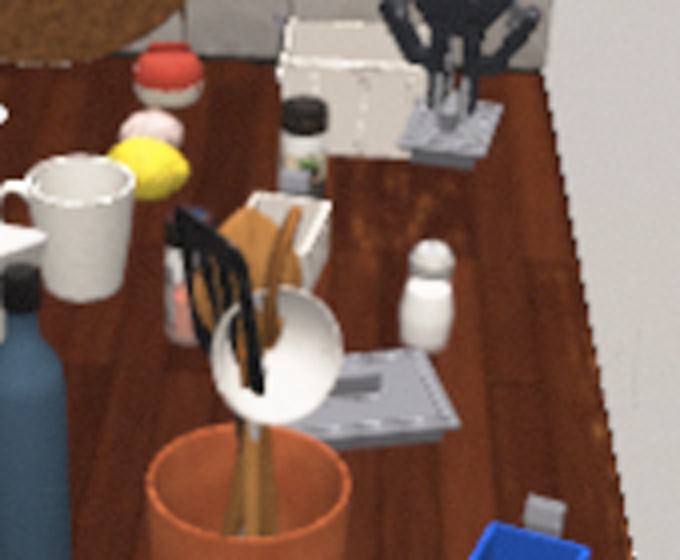

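The lid hangs level in the gripper at crop (450,130), and the tub beyond it is free. Moving over the tub.

drive_tool(series=[[[0.3, 0.87, 0, 0, 0, 0, 255], [0.3, 0.87, 0, 0, 0, 0, 255], [0.3, 0.87, 0, 0, 0, 0, 255], [0.3, 0.87, 0, 0, 0, 0, 255], [0.3, 0.87, 0, 0, 0, 0, 255], [0, 0, 0, 0, 0, 0, 255], [0, 0, 0, 0, 0, 0, 255], [0, 0, 0.5, 0, 0, 0, 255], [0, 0, 0, 0, 0, 0, 255], [0, 0, 0, 0, 0, 0, 255]]])

```text
time: 6.15
ee_pos: [0.5719, 0.1547, 0.1286]
orientation: [[0.202, 0.979, -0.002], [0.979, -0.202, -0.0], [-0.001, -0.001, -1.0]]
contact_force: [0.4, 0.1, -0.3]
opening: 0.137
finger_force: 59.9
```

```bash
python3 - <<'E'
from h import *
c=shot('side');st();t=shot('top')
f=lambda i,u,v,w,h,s:cv2.resize(i[v:v+h,u:u+w],(w*s,h*s),interpolation=cv2.INTER_CUBIC)
o=np.hstack([f(c['color'],235,160,70,80,5),f(t['color'],250,180,80,80,5)]) if 0 else None
A=f(c['color'],235,160,70,80,5);B=f(t['color'],250,180,80,80,5)
cv2.imwrite('pics/s2.png',np.hstack([A,B])[:,:,::-1])
E
```

```text
6.2 [0.5723 0.1547 0.1291] [10.6 31.3 93.1 -0.  55.6 22.3] [-0.1  0.5  0.1] 0.142 59.927807450294495
[[ 0.202  0.979 -0.001]
 [ 0.979 -0.202 -0.   ]
 [-0.    -0.001 -1.   ]]
```

View pics/s2.png

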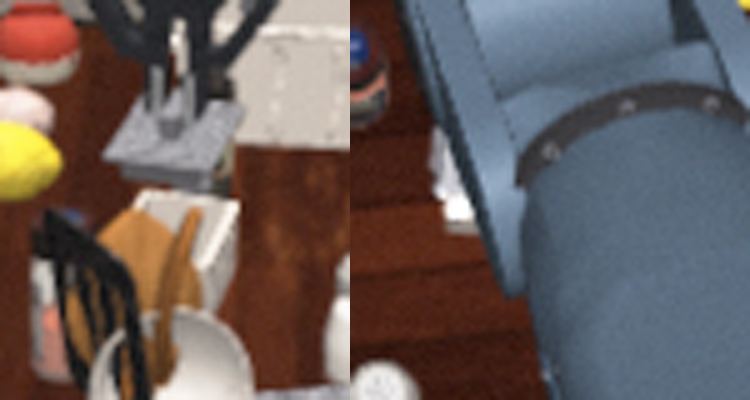

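The left panel shows the lid centred over the tub, with the lid at (175,140) and the rim at (190,210). The arm hides the tub in the top view. Lowering gently.

drive_tool(series=[[[0, 0, 0.7, 0, 0, 0, 255], [0, 0, 0.5, 0, 0, 0, 255], [0, 0, 0.2, 0, 0, 0, 255], [0, 0, 0.1, 0, 0, 0, 255], [0, 0, 0.1, 0, 0, 0, 255], [0, 0, 0.1, 0, 0, 0, 255], [0, 0, 0, 0, 0, 0, 255]]])

```text
time: 6.95
ee_pos: [0.5727, 0.1548, 0.0783]
orientation: [[0.202, 0.979, 0.0], [0.979, -0.202, 0.0], [0.0, 0.0, -1.0]]
contact_force: [0.8, -1.0, -1.0]
opening: 0.145
finger_force: 59.9
```

drive_tool(series=[[[0, 0, 0.1, 0, 0, 0, 255], [0, 0, 0.1, 0, 0, 0, 255], [0, 0, 0, 0, 0, 0, 255]]])

```text
time: 7.25
ee_pos: [0.5728, 0.1547, 0.0721]
orientation: [[0.202, 0.979, 0.0], [0.979, -0.202, -0.0], [0.0, 0.0, -1.0]]
contact_force: [0.9, -0.1, 0.6]
opening: 0.145
finger_force: 60.0
```

drive_tool(series=[[[0, 0, 0.1, 0, 0, 0, 255], [0, 0, 0.05, 0, 0, 0, 255], [0, 0, 0, 0, 0, 0, 255]]])

```text
time: 7.55
ee_pos: [0.5726, 0.1547, 0.0674]
orientation: [[0.202, 0.979, -0.0], [0.979, -0.202, -0.0], [-0.0, -0.0, -1.0]]
contact_force: [-0.8, -0.2, -1.1]
opening: 0.143
finger_force: 59.9
```

drive_tool(series=[[[0, 0, 0.1, 0, 0, 0, 255], [0, 0, 0, 0, 0, 0, 255]]])

```text
time: 7.75
ee_pos: [0.5723, 0.1547, 0.0642]
orientation: [[0.202, 0.979, -0.001], [0.979, -0.202, -0.0], [-0.0, -0.001, -1.0]]
contact_force: [0.2, -1.2, -2.2]
opening: 0.144
finger_force: 59.8
```

drive_tool(series=[[[0, 0, 0.1, 0, 0, 0, 255], [0, 0, 0, 0, 0, 0, 255]]])

```text
time: 7.95
ee_pos: [0.5728, 0.1548, 0.0626]
orientation: [[0.202, 0.979, 0.0], [0.979, -0.202, -0.0], [-0.0, 0.0, -1.0]]
contact_force: [-3.1, -1.4, 10.7]
opening: 0.145
finger_force: 61.5
```

```bash
python3 - <<'E'
from h import *
c=shot('side');st()
cv2.imwrite('pics/s3.png',cv2.resize(c['color'][180:250,235:315],None,fx=8,fy=8,interpolation=cv2.INTER_CUBIC)[:,:,::-1])
E
```

```text
8.0 [0.5728 0.1548 0.0626] [10.6 36.8 94.9 -0.  48.3 22.3] [-4.5 -0.5 10.6] 0.146 61.48536801338196
[[ 0.202  0.979  0.   ]
 [ 0.979 -0.202 -0.   ]
 [ 0.     0.    -1.   ]]
```

View pics/s3.png

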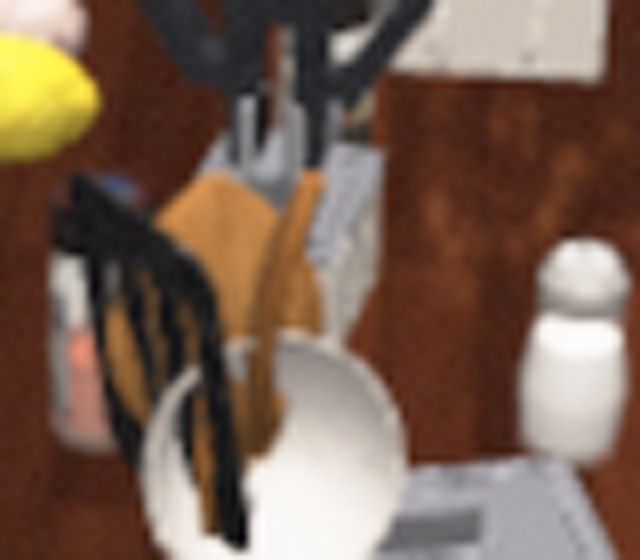

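At crop (345,200) the lid appears to sit on the tub. The height and the 10 N force agree with it being home. I'll press a little more and then test by lifting.

drive_tool(series=[[[0, 0, 0.05, 0, 0, 0, 255], [0, 0, 0, 0, 0, 0, 255]]])

```text
time: 8.2
ee_pos: [0.5728, 0.1548, 0.0625]
orientation: [[0.202, 0.979, 0.0], [0.979, -0.202, -0.0], [0.0, 0.0, -1.0]]
contact_force: [-11.6, -2.8, 27.5]
opening: 0.144
finger_force: 63.6
```

drive_tool(series=[[[0, 0, 0.05, 0, 0, 0, 255], [0, 0, 0, 0, 0, 0, 255]]])

```text
time: 8.4
ee_pos: [0.5729, 0.1548, 0.0625]
orientation: [[0.202, 0.979, 0.001], [0.979, -0.202, -0.0], [0.0, 0.001, -1.0]]
contact_force: [-18.5, -4.3, 43.4]
opening: 0.142
finger_force: 65.8
```

drive_tool(series=[[[0, 0, -0.5, 0, 0, 0, 255], [0, 0, -1, 0, 0, 0, 255], [0, 0, -1, 0, 0, 0, 255], [0, 0, -1, 0, 0, 0, 255], [0, 0, -1, 0, 0, 0, 255], [0, 0, -0.5, 0, 0, 0, 255], [0, 0, 0, 0, 0, 0, 255], [0, 0, 0, 0, 0, 0, 255]]])

```text
time: 9.2
ee_pos: [0.5723, 0.1547, 0.2079]
orientation: [[0.202, 0.979, -0.001], [0.979, -0.202, -0.0], [-0.0, -0.001, -1.0]]
contact_force: [0.3, -0.7, -2.6]
opening: 0.147
finger_force: 59.9
```

```bash
python3 - <<'E'
from h import *
c=shot('side');st()
cv2.imwrite('pics/s4.png',cv2.resize(c['color'][130:230,235:335],None,fx=6,fy=6,interpolation=cv2.INTER_CUBIC)[:,:,::-1])
E
```

```text
9.25 [0.5721 0.1546 0.2074] [10.6 26.  89.4 -0.  64.7 22.3] [-0.7 -0.7 -2.2] 0.142 59.87195134162903
[[ 0.202  0.979 -0.002]
 [ 0.979 -0.202 -0.   ]
 [-0.001 -0.002 -1.   ]]
```

View pics/s4.png

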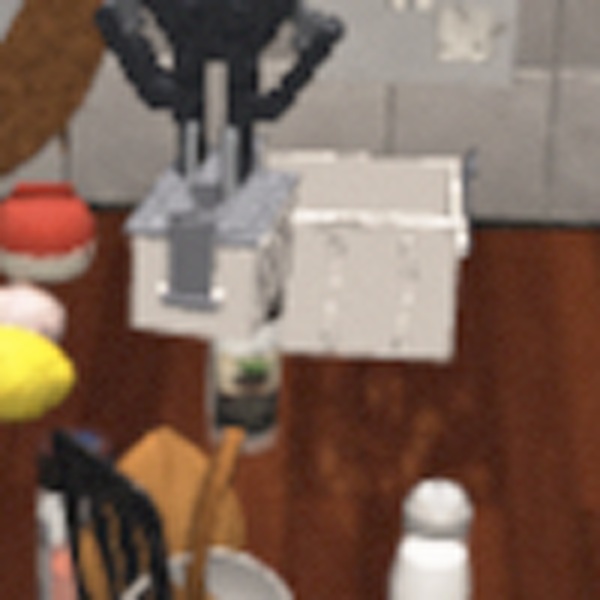

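The crop shows the closed small tub hanging from its lid at (210,270), with its clip sprung shut, in front of the large tub at (370,260). Carrying it over.

drive_tool(series=[[[0, 0, 0, 0, 0, 1, 255], [0, 0, 0, 0, 0, 1, 255], [0, 0, 0, 0, 0, 1, 255], [0, 0, 0, 0, 0, 1, 255], [0, 0, 0, 0, 0, 1, 255], [0, 0, 0, 0, 0, 1, 255], [0, 0, 0, 0, 0, 1, 255], [0, 0, 0, 0, 0, 1, 255], [0, 0, 0, 0, 0, 1, 255], [0, 0, 0, 0, 0, 1, 255]]])

```text
time: 10.25
ee_pos: [0.5721, 0.1546, 0.2071]
orientation: [[0.951, 0.311, -0.003], [0.311, -0.951, -0.001], [-0.003, -0.0, -1.0]]
contact_force: [0.0, 0.2, -2.2]
opening: 0.141
finger_force: 59.9
```

drive_tool(series=[[[0, 0, 0, 0, 0, 1, 255], [0, 0, 0, 0, 0, 1, 255], [0, 0, 0, 0, 0, 1, 255], [0, 0, 0, 0, 0, 0.3, 255], [0, 0, 0, 0, 0, 0, 255], [-0.2, 0.96, 0, 0, 0, 0, 255], [-0.2, 0.96, 0, 0, 0, 0, 255], [-0.2, 0.96, 0, 0, 0, 0, 255], [-0.2, 0.96, 0, 0, 0, 0, 255], [-0.2, 0.96, 0, 0, 0, 0, 255]]])

```text
time: 11.25
ee_pos: [0.5384, 0.0105, 0.208]
orientation: [[1.0, -0.024, -0.001], [-0.024, -1.0, 0.0], [-0.001, -0.0, -1.0]]
contact_force: [-0.5, 0.1, -2.5]
opening: 0.147
finger_force: 59.9
```

drive_tool(series=[[[-0.2, 0.96, 0, 0, 0, 0, 255], [-0.2, 0.96, 0, 0, 0, 0, 255], [-0.2, 0.96, 0, 0, 0, 0, 255], [-0.2, 0.96, 0, 0, 0, 0, 255], [-0.2, 0.96, 0, 0, 0, 0, 255], [0, 0, 0, 0, 0, 0, 255], [0, 0, 0, 0, 0, 0, 255], [0, 0, 0, 0, 0, 0, 255]]])

```text
time: 12.05
ee_pos: [0.5054, -0.131, 0.2083]
orientation: [[1.0, -0.024, -0.001], [-0.024, -1.0, 0.0], [-0.001, -0.0, -1.0]]
contact_force: [-0.4, 0.5, -1.7]
opening: 0.145
finger_force: 59.9
```

drive_tool(series=[[[0, 0, 0.8, 0, 0, 0, 255], [0, 0, 0.8, 0, 0, 0, 255], [0, 0, 0.8, 0, 0, 0, 255], [0, 0, 0.8, 0, 0, 0, 255], [0, 0, 0.6, 0, 0, 0, 255], [0, 0, 0.6, 0, 0, 0, 255], [0, 0, 0.2, 0, 0, 0, 255], [0, 0, 0.1, 0, 0, 0, 255], [0, 0, 0, 0, 0, 0, 255]]])

```text
time: 12.95
ee_pos: [0.5057, -0.1313, 0.068]
orientation: [[1.0, -0.025, 0.0], [-0.025, -1.0, -0.0], [0.0, 0.0, -1.0]]
contact_force: [0.4, 0.3, -1.3]
opening: 0.145
finger_force: 59.8
```

drive_tool(series=[[[0, 0, 0.07, 0, 0, 0, 255], [0, 0, 0, 0, 0, 0, 255], [0, 0, 0, 0, 0, 0, 160], [0, 0, 0, 0, 0, 0, 160], [0, 0, 0, 0, 0, 0, 160], [0, 0, 0, 0, 0, 0, 160]]])

```text
time: 13.55
ee_pos: [0.5055, -0.1317, 0.0658]
orientation: [[1.0, -0.025, 0.0], [-0.025, -1.0, -0.0], [0.0, 0.0, -1.0]]
contact_force: [-0.2, -0.3, -0.9]
opening: 0.373
finger_force: 0.0
```

drive_tool(series=[[[0, 0, -0.5, 0, 0, 0, 160], [0, 0, -1, 0, 0, 0, 160], [0, 0, -1, 0, 0, 0, 160], [0, 0, -1, 0, 0, 0, 160], [0, 0, -1, 0, 0, 0, 160], [0, 0, -0.7, 0, 0, 0, 160], [0, 0, 0, 0, 0, 0, 160], [0, 0, 0, 0, 0, 0, 160]]])

```text
time: 14.35
ee_pos: [0.5053, -0.1316, 0.2214]
orientation: [[1.0, -0.025, 0.0], [-0.025, -1.0, -0.0], [0.0, 0.0, -1.0]]
contact_force: [0.0, -0.2, -0.0]
opening: 0.373
finger_force: 0.0
```

drive_tool(series=[[[0, 0, 0, 0, 0, -1, 130], [0, 0, 0, 0, 0, -1, 130], [0, 0, 0, 0, 0, -0.6, 130], [0, 0, 0, 0, 0, 0, 130], [0.275, -0.986, 0, 0, 0, 0, 130], [0.275, -0.986, 0, 0, 0, 0, 130], [0.275, -0.986, 0, 0, 0, 0, 130], [0.275, -0.986, 0, 0, 0, 0, 130], [0.275, -0.986, 0, 0, 0, 0, 130], [0.275, -0.986, 0, 0, 0, 0, 130]]])

```text
time: 15.35
ee_pos: [0.5096, 0.0538, 0.2208]
orientation: [[0.97, 0.242, -0.001], [0.242, -0.97, -0.0], [-0.001, -0.0, -1.0]]
contact_force: [1.0, -0.3, 0.3]
opening: 0.488
finger_force: 0.0
```

drive_tool(series=[[[0.275, -0.986, 0, 0, 0, 0, 130], [0.275, -0.986, 0, 0, 0, 0, 130], [0.275, -0.986, 0, 0, 0, 0, 130], [0.275, -0.986, 0, 0, 0, 0, 130], [0.275, -0.986, 0, 0, 0, 0, 130], [0.275, -0.986, 0, 0, 0, 0, 130], [0.275, -0.986, 0, 0, 0, 0, 130], [0.275, -0.986, 0, 0, 0, 0, 130], [0.275, -0.986, 0, 0, 0, 0, 130], [0.275, -0.986, 0, 0, 0, 0, 130]]])

```text
time: 16.35
ee_pos: [0.5173, 0.3606, 0.2205]
orientation: [[0.97, 0.242, -0.001], [0.242, -0.97, -0.001], [-0.002, 0.001, -1.0]]
contact_force: [-0.4, 0.3, 0.5]
opening: 0.492
finger_force: 0.0
```

drive_tool(series=[[[0, 0, 1, 0, 0, 0, 130], [0, 0, 1, 0, 0, 0, 130], [0, 0, 1, 0, 0, 0, 130], [0, 0, 0, 0, 0, 0, 130], [0, 0, 0, 0, 0, 0, 130]]])

```text
time: 16.85
ee_pos: [0.5177, 0.3595, 0.1316]
orientation: [[0.97, 0.243, -0.001], [0.243, -0.97, -0.001], [-0.001, 0.0, -1.0]]
contact_force: [0.3, 0.2, 0.1]
opening: 0.488
finger_force: 0.0
```

```bash
python3 - <<'E'
from h import *
t=shot('top');st()
cv2.imwrite('pics/t5.png',cv2.resize(t['color'][170:280,190:430],None,fx=3.3,fy=3.3,interpolation=cv2.INTER_CUBIC)[:,:,::-1])
E
```

```text
16.9 [0.5183 0.3598 0.1327] [ 30.5  34.5  86.8   0.   58.6 106.5] [-0.9  0.   0.1] 0.491 0.0
[[ 0.97   0.243  0.001]
 [ 0.243 -0.97   0.001]
 [ 0.001 -0.    -1.   ]]
```

View pics/t5.png

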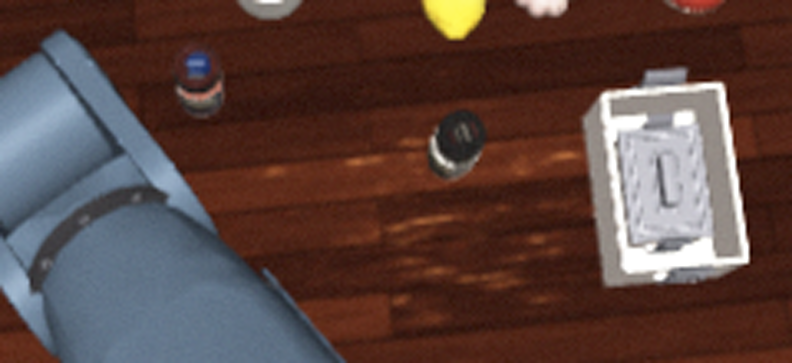

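The closed small tub sits centred in the large tub at crop (665,180), and the large tub hasn't moved. Grasping the large lid.

drive_tool(series=[[[0, 0, 1, 0, 0, 0, 130], [0, 0, 1, 0, 0, 0, 130], [0, 0, 1, 0, 0, 0, 130], [0, 0, 0.56, 0, 0, 0, 130], [0, 0, 0, 0, 0, 0, 130], [0, 0, 0, 0, 0, 0, 255], [0, 0, 0, 0, 0, 0, 255], [0, 0, 0, 0, 0, 0, 255], [0, 0, 0, 0, 0, 0, 255], [0, 0, 0, 0, 0, 0, 255]]])

```text
time: 17.9
ee_pos: [0.5189, 0.3602, 0.027]
orientation: [[0.97, 0.244, 0.003], [0.244, -0.97, 0.002], [0.003, -0.001, -1.0]]
contact_force: [-0.0, -0.4, 7.9]
opening: 0.145
finger_force: 61.1
```

drive_tool(series=[[[0, 0, -0.5, 0, 0, 0, 255], [0, 0, -1, 0, 0, 0, 255], [0, 0, -1, 0, 0, 0, 255], [0, 0, -1, 0, 0, 0, 255], [0, 0, -1, 0, 0, 0, 255], [0, 0, -1, 0, 0, 0, 255], [0, 0, -0.7, 0, 0, 0, 255], [0, 0, 0, 0, 0, 0, 255], [0, 0, 0, 0, 0, 0, 255]]])

```text
time: 18.8
ee_pos: [0.5176, 0.3595, 0.2113]
orientation: [[0.97, 0.244, 0.001], [0.244, -0.97, 0.0], [0.001, -0.0, -1.0]]
contact_force: [-0.4, 0.3, -1.5]
opening: 0.143
finger_force: 60.1
```

drive_tool(series=[[[0, 0, 0, 0, 0, 1, 255], [0, 0, 0, 0, 0, 1, 255], [0, 0, 0, 0, 0, 0.6, 255], [0, 0, 0, 0, 0, 0, 255], [0.03, 0.963, 0, 0, 0, 0, 255], [0, 0.963, 0, 0, 0, 0, 255], [0, 0.963, 0, 0, 0, 0, 255], [0, 0.963, 0, 0, 0, 0, 255], [0, 0.963, 0, 0, 0, 0, 255], [0, 0.963, 0, 0, 0, 0, 255]]])

```text
time: 19.8
ee_pos: [0.5137, 0.185, 0.2101]
orientation: [[1.0, -0.023, -0.001], [-0.023, -1.0, -0.0], [-0.001, 0.0, -1.0]]
contact_force: [0.6, 0.9, -1.3]
opening: 0.143
finger_force: 60.1
```

drive_tool(series=[[[0, 0.963, 0, 0, 0, 0, 255], [0, 0.963, 0, 0, 0, 0, 255], [0, 0.963, 0, 0, 0, 0, 255], [0, 0.963, 0, 0, 0, 0, 255], [0, 0.963, 0, 0, 0, 0, 255], [0, 0.963, 0, 0, 0, 0, 255], [0, 0.963, 0, 0, 0, 0, 255], [0, 0.963, 0, 0, 0, 0, 255], [0, 0.963, 0, 0, 0, 0, 255], [0, 0.963, 0, 0, 0, 0, 255]]])

```text
time: 20.8
ee_pos: [0.5064, -0.1036, 0.2102]
orientation: [[1.0, -0.023, -0.001], [-0.023, -1.0, 0.0], [-0.001, -0.0, -1.0]]
contact_force: [0.5, -0.7, -0.5]
opening: 0.142
finger_force: 60.1
```

drive_tool(series=[[[0, 0.963, 0, 0, 0, 0, 255], [0, 0, 0, 0, 0, 0, 255], [0, 0, 0, 0, 0, 0, 255], [0, 0, 0, 0, 0, 0, 255], [0, 0, 0, 0, 0, 0, 255]]])

```text
time: 21.3
ee_pos: [0.5062, -0.1305, 0.2107]
orientation: [[1.0, -0.024, -0.0], [-0.024, -1.0, 0.0], [-0.0, -0.0, -1.0]]
contact_force: [-0.5, 0.0, -1.2]
opening: 0.142
finger_force: 60.1
```

drive_tool(series=[[[0, 0.035, 0.8, 0, 0, 0, 255], [0, 0, 0.8, 0, 0, 0, 255], [0, 0, 0.7, 0, 0, 0, 255], [0, 0, 0.2, 0, 0, 0, 255], [0, 0, 0.2, 0, 0, 0, 255], [0, 0, 0.1, 0, 0, 0, 255], [0, 0, 0, 0, 0, 0, 255]]])

```text
time: 22.0
ee_pos: [0.5064, -0.1324, 0.1273]
orientation: [[1.0, -0.025, 0.001], [-0.025, -1.0, -0.0], [0.001, 0.0, -1.0]]
contact_force: [-0.7, -0.4, -1.0]
opening: 0.145
finger_force: 60.1
```

drive_tool(series=[[[0, 0, 0.1, 0, 0, 0, 255], [0, 0, 0.1, 0, 0, 0, 255], [0, 0, 0, 0, 0, 0, 255]]])

```text
time: 22.3
ee_pos: [0.5061, -0.1325, 0.1207]
orientation: [[1.0, -0.025, -0.0], [-0.025, -1.0, 0.0], [-0.0, -0.0, -1.0]]
contact_force: [-0.6, -0.3, -0.7]
opening: 0.144
finger_force: 60.1
```

drive_tool(series=[[[0, 0, 0.1, 0, 0, 0, 255], [0, 0, 0, 0, 0, 0, 255]]])

```text
time: 22.5
ee_pos: [0.506, -0.1325, 0.1176]
orientation: [[1.0, -0.025, -0.0], [-0.025, -1.0, 0.0], [-0.0, -0.0, -1.0]]
contact_force: [-0.7, -0.2, -0.4]
opening: 0.147
finger_force: 60.1
```

drive_tool(series=[[[0, 0, 0.1, 0, 0, 0, 255], [0, 0, 0, 0, 0, 0, 255]]])

```text
time: 22.7
ee_pos: [0.5062, -0.1325, 0.1147]
orientation: [[1.0, -0.025, 0.0], [-0.025, -1.0, -0.0], [0.0, 0.0, -1.0]]
contact_force: [-0.4, -1.1, 0.7]
opening: 0.144
finger_force: 60.1
```

drive_tool(series=[[[0, 0, 0.1, 0, 0, 0, 255], [0, 0, 0, 0, 0, 0, 255]]])

```text
time: 22.9
ee_pos: [0.506, -0.1325, 0.1115]
orientation: [[1.0, -0.025, -0.0], [-0.025, -1.0, 0.0], [-0.0, -0.0, -1.0]]
contact_force: [-0.6, -0.7, -1.0]
opening: 0.142
finger_force: 60.0
```

drive_tool(series=[[[0, 0, 0.1, 0, 0, 0, 255], [0, 0, 0, 0, 0, 0, 255]]])

```text
time: 23.1
ee_pos: [0.5059, -0.1324, 0.1084]
orientation: [[1.0, -0.025, -0.001], [-0.025, -1.0, 0.0], [-0.001, -0.0, -1.0]]
contact_force: [-0.7, 1.3, -1.7]
opening: 0.145
finger_force: 59.9
```

drive_tool(series=[[[0, 0, 0.05, 0, 0, 0, 255], [0, 0, 0, 0, 0, 0, 255]]])

```text
time: 23.3
ee_pos: [0.5061, -0.1324, 0.107]
orientation: [[1.0, -0.025, -0.0], [-0.025, -1.0, 0.0], [-0.0, -0.0, -1.0]]
contact_force: [0.0, -0.4, -5.5]
opening: 0.142
finger_force: 59.6
```

drive_tool(series=[[[0, 0, 0.07, 0, 0, 0, 255], [0, 0, 0, 0, 0, 0, 255]]])

```text
time: 23.5
ee_pos: [0.5063, -0.1325, 0.1059]
orientation: [[1.0, -0.025, 0.0], [-0.025, -1.0, -0.0], [0.0, 0.0, -1.0]]
contact_force: [-3.0, 0.6, 7.4]
opening: 0.145
finger_force: 61.1
```

drive_tool(series=[[[0, 0, 0.06, 0, 0, 0, 255], [0, 0, 0, 0, 0, 0, 255]]])

```text
time: 23.7
ee_pos: [0.5064, -0.1325, 0.1058]
orientation: [[1.0, -0.025, 0.001], [-0.025, -1.0, -0.0], [0.001, 0.0, -1.0]]
contact_force: [-11.9, 3.6, 30.8]
opening: 0.142
finger_force: 64.2
```

drive_tool(series=[[[0, 0, -0.07, 0, 0, 0, 255], [0, 0, 0, 0, 0, 0, 255], [0, 0, 0, 0, 0, 0, 130], [0, 0, 0, 0, 0, 0, 130], [0, 0, 0, 0, 0, 0, 130], [0, 0, 0, 0, 0, 0, 130]]])

```text
time: 24.3
ee_pos: [0.5061, -0.1325, 0.1054]
orientation: [[1.0, -0.025, -0.0], [-0.025, -1.0, 0.0], [-0.0, -0.0, -1.0]]
contact_force: [-0.4, -0.1, 0.4]
opening: 0.491
finger_force: 0.0
```

drive_tool(series=[[[0, 0, -0.5, 0, 0, 0, 130], [0, 0, -1, 0, 0, 0, 130], [0, 0, -1, 0, 0, 0, 130], [0, 0, -1, 0, 0, 0, 130], [0, -1, 0, 0, 0, 0, 130], [0, -1, 0, 0, 0, 0, 130], [0, -1, 0, 0, 0, 0, 130], [0, -1, 0, 0, 0, 0, 130], [0, -1, 0, 0, 0, 0, 130], [0, -1, 0, 0, 0, 0, 130]]])

```text
time: 25.3
ee_pos: [0.5106, 0.0487, 0.2106]
orientation: [[1.0, -0.025, 0.0], [-0.025, -1.0, -0.0], [0.0, 0.0, -1.0]]
contact_force: [-0.2, 0.7, 0.4]
opening: 0.489
finger_force: 0.0
```

```bash
python3 - <<'E'
from h import *
t=shot('top');c=shot('side');st()
f=lambda i,u,v,w,h,s:cv2.resize(i[v:v+h,u:u+w],(w*s,h*s),interpolation=cv2.INTER_CUBIC)
cv2.imwrite('pics/t6.png',np.hstack([f(t['color'],355,175,80,100,5),f(c['color'],255,120,80,100,5)])[:,:,::-1])
E
```

```text
25.4 [0.5106 0.05   0.2105] [  0.4  17.6 101.3   0.   61.   91.7] [0.2 0.7 0. ] 0.486 0.0
[[ 1.    -0.023 -0.   ]
 [-0.023 -1.     0.   ]
 [-0.    -0.    -1.   ]]
```

View pics/t6.png

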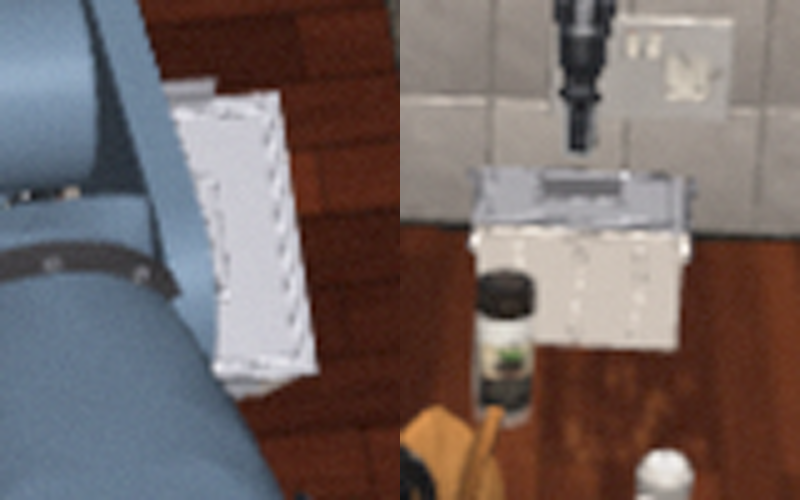

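The large lid sits level on the rim at right-panel (580,200), with the clips upright at (480,190) and (690,195). The lid travelled 78.8 mm from pick-up to home, against the 79 mm specified. Handing in.

```bash
python3 -c "
from station import arm
print(arm.job_done())"
```

```text
the job is handed in; nothing more can be done
None
```

I handed the job in at about 25 s of the 72 s allowed: the small tub is lidded and standing inside the large tub, and the large lid is pressed home and level on top. The hand-in returned no verdict. I saw no bystander moved, and the gripper is clear of the set.

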